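# Hang the parts caddy on the sprung cleat

### The job

Hang the grey parts caddy on the free stretch of the aluminium cleat on the wooden board, about in the middle of that stretch: tip its top towards the board by some 20 degrees to bring its angled rear strip over the cleat, then swing it upright and let it down until the strip sits behind the cleat's lip. The cleat is sprung, so before letting go press the upright caddy down on it with about 15 N for half a second to bed it, never with more than 30 N, and do not jam it against the board; do not let the caddy fall onto the cleat, leave it hanging level and flat against the board, and leave the other things where they are.

Things in the scene. Friction and masses are not known exactly. Their poses are not given: they have to be found in the camera images.
- caddy: Grey plastic caddy, open box 80 (x) by 110 (y) by 80 (z) mm, walls 4 mm, about 0.35 kg. Origin: centre of its underside; z up, +x towards its rear. At the rear a flange (z = 75 to 80) carries the angled strip; low down a foot bar (z = 1 to 9, full width) reaches back to x = 64, so that it hangs level; it fouls the lip unless the caddy is tipped.
- caddy_grip (a point): On the caddy: middle of its grip tab, 110 mm above the caddy's origin. The tab stands on the central divider, 12 mm thick (along caddy x), 44 mm wide (y), from the rim (z = 80) to z = 135.
- strip_edge (a point): On the caddy: middle of the lower edge of its angled rear strip, at caddy (61.8, 0, 59) mm. The strip is 4 mm thick and 110 mm wide; its lower front face runs from (x 46.4, z 77.6) down and back to (x 60.2, z 57.9), 35 degrees from vertical; its rearmost point is x = 63.5.
- board: Wooden board 18 mm thick, 330 mm long (y = -210 to 120), 190 mm high, fixed upright on the counter. Origin: at counter height on its front face, below the middle of the cleat's free stretch; +x points into the board (front face at x = 0, things hang on the -x side), y along it, z up.
- cleat_mid (a point): On the board: top edge of the cleat's lip, mid-setting (board x -13, z 157). The true edge is up to 18 mm higher or lower: its height setting is not measured; look or feel for it. Cleat y = -95 to 95; its 4 mm lip leans forwards 35 degrees from vertical (front to x -16.3), groove behind it 16 mm deep, parts below reach 42 mm down, x -5.5. Sprung downwards, 6000 N/m, stop at 9 mm.
- cleat (a joint): How far the sprung cleat is pressed down from its rest, m: 0 at rest, 0.0025 under 15 N, 0.005 under 30 N, stop at 0.009. It says nothing of the height setting.
- home_mid (a point): On the board: where the caddy's origin is when it hangs home, for the cleat's mid-setting (board x -64, y 0, z 86); 71 mm below the lip's top edge whatever the setting. The caddy's axes are then parallel to the board's.
- neighbour (a point): On the board: middle (mid-setting) of a small white bin hung on the same rail, 75 mm along y (y = -178 to -102), reaching 80 mm forward of the board and 13 mm above the lip's edge, with wooden sticks to 54 mm above the edge. Fixed.
- bowl: White ceramic bowl of screws, 110 mm across, 45 mm high; leave alone. Origin: centre of underside.
- coupling: Aluminium coupling, 44 mm across, 36 mm high; leave alone. Origin: centre of underside.
- pitcher: Blue plastic blender pitcher, 130 mm across, 200 mm high, handle at its +y; leave alone. Origin: centre of underside.
- brush: Yellow plastic brush lying along its x; leave alone.
- mug: Blue ceramic mug, 80 mm across, 90 mm high, handle at its +y; leave alone. Origin: centre of underside.
- jar: Jar 70 mm across, 110 mm high; leave alone. Origin: centre of underside.
Things that resemble listed ones, but are neither listed nor needed, are in the scene too. Leave any turquoise look-alike of the caddy alone.

How it is judged:
By the outcome, as a careful person would: the job done as asked, in the order asked, and still so for the second after the job is handed in, with the robot touching nothing.
It also fails if it takes over 58 s, if anything falls off the work surface, if the arm or the gripper's body presses on something with over 40 N, if the wrist force passes 120 N, or if a joint passes its speed limit or range.

### The arm

A 7-joint arm with a two-finger parallel gripper is mounted at the origin on the work surface. World frame = base frame: x ahead of the robot, y to its left, z up, the work surface at z = 0. Lengths are in m, angles in rad, forces in N, time in s.
With the tool pointing down it reaches from about 0.425 to 0.875 m from the base axis. Payload 9.9 kg.
Tool frame: the origin (TCP) lies midway between the tips of the shut fingers; the grasp point (between the pads) lies 19 mm behind it; z points along the fingers, x is the direction in which the jaws open and shut, and the axes are right-handed (so a half turn about z gives the same grasp; the last joint's range is limited). The gripper opens to 85 mm and grips with 20 to 120 N. Pads are 22 mm wide; open, the fingers measure 114 mm over their backs; the gripper's body (76 mm by 85 mm) begins 54 mm behind the grasp point. The pads swing forward as they close: fully open they stand 13 mm farther back than shut.
Start: joints at [-1.245, 0.576, 0.025, 1.437, -0.015, 1.129, -0.057], TCP at [0.269, 0.619, 0.231] pointing down, gripper open.
Joint ranges: [-2.76, 2.76], [-0.34, 2.15], [-1.52, 1.57], [0.19, 2.46], [-1.09, 4.23], [0.17, 1.99], [-2.82, 2.82]. Speed limits (rad/s): [2.22, 2.22, 3.01, 3.01, 3.14, 3.14, 3.14].

### API

Orientations are given as a rotation vector (axis times angle).
In Python, from workcell import ctrl gives the robot as it stands.
- The arm moves only by the tool servo_tool, never from a script. Its argument "series" is a list of rows, each an object with "xyz": the shift along the world's x, y, z in mm, a list of three; "delta_rot": the turn, a rotation vector about the world's x, y, z in rad, a list of three. A call has 1 to 5 rows; each row is the pose to reach, as a shift and turn from the pose commanded when the call began; what a row does not reach only later rows make up. A row lasts 1/10 s, in which the tool goes at most 50 mm and 8.59 degrees, less where a joint would pass 70% of its speed; a pose out of reach is approached as far as the arm can. A call with a gripper value outside its range is refused whole. "fingers" is the opening, from 0 (shut) to 1 (fully open), set as the call begins (left out, the last holds). The fingers move at their own pace and stop on an object; "squeeze" is the grip in N (left out, the last holds). Time passes only in rows, so rows that repeat a pose let the fingers close. It gives the time, the measured TCP pose, the force and the opening at its end, in the units of the state.
- ctrl.observe(): the state, without advancing time (a new reading comes with each control period).
- ctrl.grab_frame(name): name is "scene" or "top"; returns (picture, depth): 384x512x3 uint8, red, green, blue; 384x512 float32, m along the optical axis (not along the pixel's ray), 0 where there is no reading.
- ctrl.get_calibration(name): a dict with "intrinsics" (3x3 intrinsics, pixels), "camera_from_world" (4x4, takes a point from world to camera coordinates). Camera axes: x right, y down, z forward; pixel columns grow to the right and rows downward; lengths in m; the calibration is good to about 2 mm. A picture is of the moment at which its call begins. get_calibration takes no time and is no camera call.
- ctrl.close_job(): hands the job in, once; it reports no verdict.
The state is a dict: "time_s": time; "joints": joint angles; "qd": joint speeds; "effort": joint torques, N m; "eef_pos": TCP position; "tcp_rot": TCP orientation; "wrist_force": force on the tool from outside, world axes, zero at the start; "moment": the same for the moment, N m; "width": finger opening in m.
Only numpy, scipy, OpenCV 4.12 (cv2) and the standard library are available. Lean on these libraries where they do the work, as an engineer would, in place of code of your own. Each camera call takes 0.05 s, during which the arm holds its last target.

## Working session

There is one attempt and no reset: what is moved stays moved. The work goes in short steps, Python scripts to look and compute and a tool call to move; the robot and the scene stay as the last step left them, time stands still between calls to the robot, and variables do not carry over. Pictures are saved under pics/ and viewed, and the job is handed in when it is done.

Besides the shell and the picture viewer there is one more tool, called after "Emit:" by a JSON object that holds its "fn" and its "kwargs". servo_tool: Moves the arm, as the interface text tells. Its arguments: {"type":"object","properties":{"series":{"type":"array"},"fingers":{"type":"number"},"squeeze":{"type":"number"}},"required":["series"]}

```bash
mkdir -p pics; ls
cat > h.py <<'E'
import numpy as np,cv2
from workcell import ctrl
from scipy.spatial.transform import Rotation as R
def grab(n,tag):
    p,d=ctrl.grab_frame(n); np.savez(f'pics/{tag}.npz',p=p,d=d); cv2.imwrite(f'pics/{tag}.png',cv2.resize(p[:,:,::-1],(768,576))); return p,d
def cloud(n,d):
    c=ctrl.get_calibration(n);K=np.array(c['intrinsics']);T=np.linalg.inv(np.array(c['camera_from_world']))
    v,u=np.mgrid[:d.shape[0],:d.shape[1]]
    P=np.stack([(u-K[0,2])/K[0,0]*d,(v-K[1,2])/K[1,1]*d,d],-1)
    W=P@T[:3,:3].T+T[:3,3]; W[d==0]=np.nan; return W
E
python3 - <<'E'
from h import *
np.set_printoptions(precision=4,suppress=True)
for n in('scene','top'):
    grab(n,n+'0'); c=ctrl.get_calibration(n);print(n,np.array(c['intrinsics']),np.array(c['camera_from_world']))
print(ctrl.observe())
E
```

```text
pics
scene [[498.5575   0.     260.333 ]
 [  0.     498.5575 192.7045]
 [  0.       0.       1.    ]] [[-0.2354  0.9719  0.0032  0.0783]
 [ 0.8214  0.2006 -0.5339 -0.3958]
 [-0.5196 -0.1231 -0.8455  1.5474]
 [ 0.      0.      0.      1.    ]]
top [[438.0424   0.     257.0202]
 [  0.     438.0424 185.9066]
 [  0.       0.       1.    ]] [[ 0.0227 -0.9997  0.0048  0.0328]
 [-0.9981 -0.0229 -0.0579  0.554 ]
 [ 0.058  -0.0035 -0.9983  1.4652]
 [ 0.      0.      0.      1.    ]]
{'time_s': 0.1, 'joints': array([-1.2448,  0.5765,  0.0248,  1.4378, -0.015 ,  1.129 , -0.0565]), 'qd': array([-0.0018, -0.0033, -0.0008, -0.0023, -0.0001, -0.0021,  0.0005]), 'effort': array([  0.0065, -76.7304,   2.2581, -28.6605,   0.0159,   0.0087,
         0.    ]), 'eef_pos': array([0.2688, 0.6188, 0.2305]), 'tcp_rot': array([ 2.6262,  1.7226, -0.0018]), 'wrist_force': array([ 0.797 , -0.4542, -0.0358]), 'moment': array([0.0544, 0.0092, 0.0408]), 'width': 0.08528016644749371}
```

View pics/scene0.png

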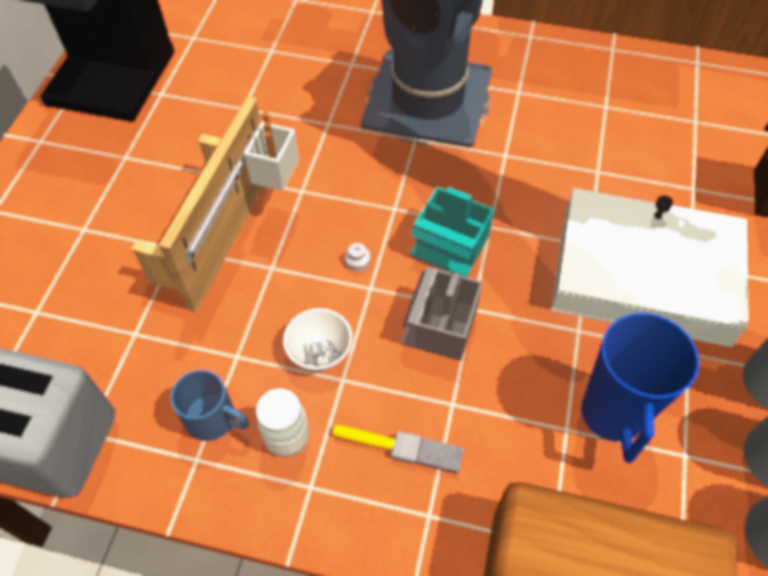

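View pics/top0.png

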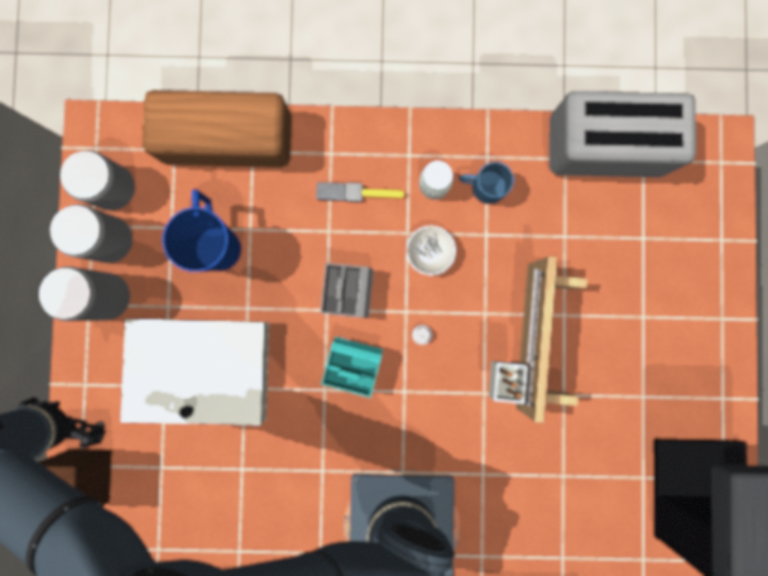

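The grey caddy is at scene (443,310) and top (347,290). The turquoise look-alike is at scene (452,230) and top (352,367), so I leave it alone. The board is at top (540,340), with the white bin at its near end. Next I crop in and measure.

Run:
```python
from h import *
np.set_printoptions(precision=4,suppress=True)
f=np.load('pics/top0.npz');W=cloud('top',f['d']);p=f['p']
def crop(p,r,s,o): 
    cv2.imwrite(o,cv2.resize(p[r[0]:r[1],r[2]:r[3],::-1],None,fx=s,fy=s,interpolation=cv2.INTER_CUBIC))
crop(p,(165,220,205,260),10,'pics/c1.png')
crop(p,(165,290,320,405),6,'pics/c2.png')
s=np.load('pics/scene0.npz');crop(s['p'],(170,245,260,335),8,'pics/c3.png')
crop(s['p'],(60,210,85,205),4.5,'pics/c4.png')
# caddy
sub=W[165:220,205:260].reshape(-1,3)
for lo,hi in((.128,.142),(.074,.087)):
    q=sub[(sub[:,2]>lo)&(sub[:,2]<hi)];print(lo,len(q),q.mean(0),np.median(q,0))
    if len(q)>10:
        r=cv2.minAreaRect((q[:,:2]*1000).astype(np.float32));print(r)
print(W[190:200,205:215,2].mean())
# board
sub=W[165:290,320:405].reshape(-1,3)
print(np.histogram(sub[:,2],bins=np.arange(0,.25,.01)))
q=sub[(sub[:,2]>.18)&(sub[:,2]<.2)];r=cv2.minAreaRect((q[:,:2]*1000).astype(np.float32));print(len(q),q.mean(0),r)
```

```text
0.128 55 [0.5263 0.1409 0.1339] [0.5254 0.1415 0.134 ]
((526.5101318359375, 140.9009552001953), (11.937783241271973, 41.26049041748047), 86.08287811279297)
0.074 315 [0.5245 0.1195 0.0794] [0.5223 0.1022 0.0791]
((525.618408203125, 132.25909423828125), (97.32820892333984, 109.56415557861328), 85.67201232910156)
-5.136803385134669e-05
(array([3499,   45,   57,   47,   56,   61,   58,   71,   39,  272,  216,
         60,   69,  147,  200,  272,  192,  153,  461,  290,   18,   17,
          0,    0]), array([0.  , 0.01, 0.02, 0.03, 0.04, 0.05, 0.06, 0.07, 0.08, 0.09, 0.1 ,
       0.11, 0.12, 0.13, 0.14, 0.15, 0.16, 0.17, 0.18, 0.19, 0.2 , 0.21,
       0.22, 0.23, 0.24]))
751 [ 0.4308 -0.2722  0.1889] ((436.0821533203125, -243.053955078125), (83.30696868896484, 329.31817626953125), 85.8334732055664)
```

View pics/c1.png

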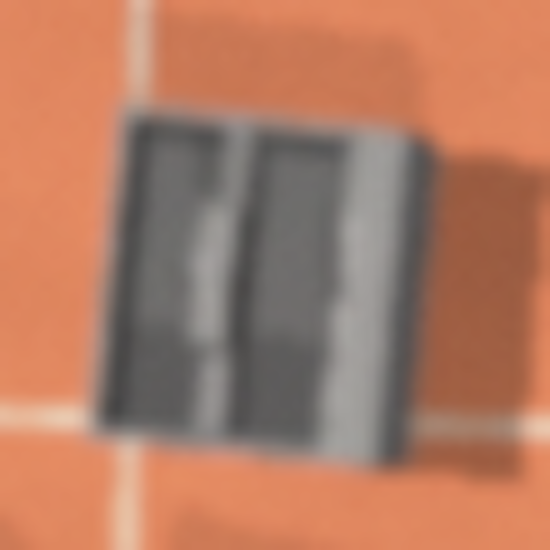

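View pics/c3.png

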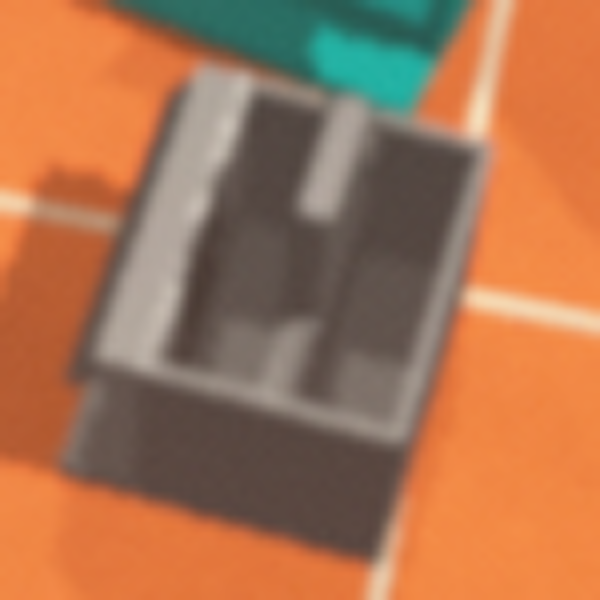

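View pics/c4.png

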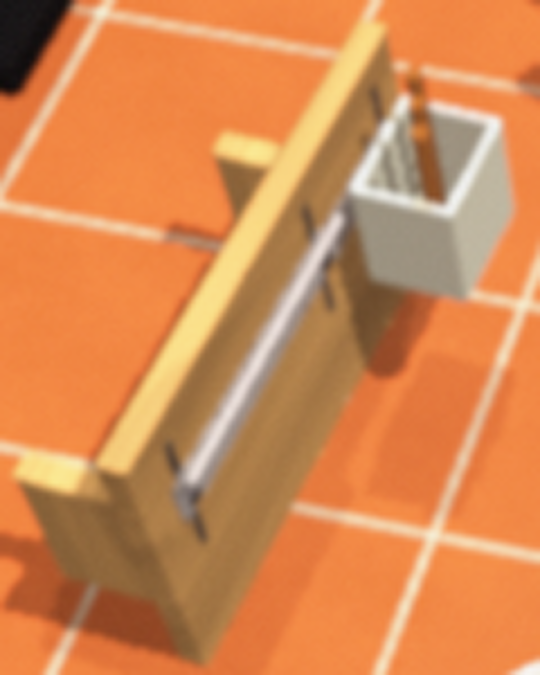

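Run:
```python
from h import *
np.set_printoptions(precision=4,suppress=True)
from scipy.optimize import least_squares
f=np.load('pics/top0.npz');Wt=cloud('top',f['d']);s=np.load('pics/scene0.npz');Ws=cloud('scene',s['d'])
# board front plane, both
for n,W in(('t',Wt),('s',Ws)):
    P=W.reshape(-1,3);m=(P[:,0]>.28)&(P[:,0]<.62)&(P[:,1]>-.34)&(P[:,1]<-.19);P=P[m]
    q=P[(P[:,2]>.02)&(P[:,2]<.12)&(P[:,0]>.36)&(P[:,1]<-.22)]
    # ransac line x->y
    best=0
    rng=np.random.default_rng(0)
    A=np.c_[q[:,0],q[:,2],np.ones(len(q))]
    for _ in range(500):
        i=rng.choice(len(q),3,False)
        try:c=np.linalg.solve(A[i],q[i,1])
        except Exception:continue
        k=abs(A@c-q[:,1])<.003
        if k.sum()>best:best=k.sum();bk=k
    c=np.linalg.lstsq(A[bk],q[bk,1],rcond=None)[0];print(n,'plane y=',c,best,len(q),'yaw',np.degrees(np.arctan(c[0])))
    t=P[(P[:,2]>.183)&(P[:,2]<.197)];y0=c[0]*t[:,0]+c[2]
    t=t[abs(t[:,1]-y0+.009)<.02]
    print(' top pts',len(t),'offs',np.percentile(t[:,1]-(c[0]*t[:,0]+c[1]*t[:,2]+c[2]),[2,50,98]),'z',np.median(t[:,2]),'x range',np.percentile(t[:,0],[0,1,99,100]))
# caddy fit
P=Wt[165:220,205:260].reshape(-1,3)
r=P[(P[:,2]>.074)&(P[:,2]<.085)]
print('rim: ',r[:,:2].min(0),r[:,:2].max(0))
t=P[(P[:,2]>.128)&(P[:,2]<.142)]
for name,q in(('rim',r),('tab',t)):
    for a in np.radians(np.arange(-8,9,1)):
        cx=np.array([np.sin(a),-np.cos(a)]);cy=np.array([np.cos(a),np.sin(a)])
        u=q[:,:2]@cx;v=q[:,:2]@cy
        print(name,round(np.degrees(a)),np.ptp(u).round(4),np.ptp(v).round(4),((u.max()+u.min())/2).round(4),((v.max()+v.min())/2).round(4))
```

```text
t plane y= [-0.0724  0.0064 -0.2348] 306 386 yaw -4.140625899479316
 top pts 681 offs [-0.0185 -0.0089 -0.0001] z 0.1891622663900263 x range [0.2803 0.2831 0.5951 0.5985]
s plane y= [-0.0712  0.0065 -0.2338] 1329 1638 yaw -4.073203382510199
 top pts 877 offs [-0.018  -0.0078  0.0002] z 0.18903565969885172 x range [0.28   0.2847 0.5948 0.5966]
rim:  [0.4699 0.082 ] [0.5824 0.1833]
rim -8 0.102 0.1144 -0.2043 0.502
rim -7 0.1006 0.113 -0.1954 0.5056
rim -6 0.0991 0.1116 -0.1864 0.509
rim -5 0.0979 0.1101 -0.1775 0.5122
rim -4 0.0972 0.1098 -0.1688 0.5152
rim -3 0.0972 0.1105 -0.1604 0.5181
rim -2 0.0985 0.1112 -0.1513 0.521
rim -1 0.0999 0.1119 -0.142 0.5236
rim 0 0.1013 0.1125 -0.1327 0.5261
rim 1 0.1029 0.1131 -0.1234 0.5285
rim 2 0.1046 0.1142 -0.1142 0.5306
rim 3 0.1062 0.1156 -0.105 0.5325
rim 4 0.1079 0.1169 -0.0957 0.5343
rim 5 0.1095 0.1183 -0.0864 0.5359
rim 6 0.111 0.1195 -0.077 0.5373
rim 7 0.1126 0.1208 -0.0677 0.5386
rim 8 0.1141 0.122 -0.0583 0.5398
tab -8 0.0138 0.0418 -0.2131 0.5017
tab -7 0.0134 0.0417 -0.2042 0.5054
tab -6 0.0129 0.0415 -0.1953 0.5089
tab -5 0.0124 0.0414 -0.1863 0.5122
tab -4 0.012 0.0413 -0.1773 0.5154
tab -3 0.012 0.0412 -0.1685 0.5184
tab -2 0.0121 0.0411 -0.1596 0.5214
tab -1 0.0122 0.0409 -0.1507 0.5241
tab 0 0.0123 0.0408 -0.1417 0.5267
tab 1 0.0126 0.0407 -0.1326 0.5291
tab 2 0.0131 0.0405 -0.1233 0.5313
tab 3 0.0137 0.0405 -0.114 0.5334
tab 4 0.0143 0.0405 -0.1046 0.5352
tab 5 0.0149 0.0404 -0.0952 0.5369
tab 6 0.0156 0.0404 -0.0859 0.5385
tab 7 0.0163 0.0403 -0.0764 0.5398
tab 8 0.017 0.0403 -0.067 0.5411
```

Run:
```python
from h import *
np.set_printoptions(precision=4,suppress=True,linewidth=150)
f=np.load('pics/top0.npz');Wt=cloud('top',f['d']);s=np.load('pics/scene0.npz');Ws=cloud('scene',s['d'])
a=np.radians(-4.1)
ex=np.array([np.sin(a),-np.cos(a),0]);ey=np.array([np.cos(a),np.sin(a),0])
for n,W,c in(('t',Wt,[-.0724,.0064,-.2348]),('s',Ws,[-.0712,.0065,-.2338])):
    x0=.43;O=np.array([x0,c[0]*x0+c[1]*.1+c[2],0])
    B=np.stack([(W-O)@ex,(W-O)@ey,W[...,2]],-1)
    P=B.reshape(-1,3);
    t=P[(abs(P[:,2]-.19)<.006)&(P[:,0]>.002)&(P[:,0]<.016)]
    t=t[abs(t[:,1])<.3];print(n,O,'board y',t[:,1].min(),t[:,1].max(),len(t))
    # cleat: points in front of board -3..-25 mm, |y|<.08
    q=P[(P[:,0]<-.008)&(P[:,0]>-.03)&(P[:,1]>-.04)&(P[:,1]<.1)&(P[:,2]>.07)]
    print(len(q));print('z pct',np.percentile(q[:,2],[1,10,25,50,75,90,99,100]) if len(q) else '')
    h,_,_=np.histogram2d(q[:,2],q[:,0],bins=[np.arange(.08,.19,.004),np.arange(-.03,-.005,.003)]);print(np.c_[np.arange(80,188,4)[:len(h)],h.astype(int)])
    q=P[(P[:,0]<-.02)&(P[:,0]>-.1)&(P[:,1]>-.2)&(P[:,1]<-.06)&(P[:,2]>.1)];print('bin',np.percentile(q[:,1],[2,98]),np.histogram(q[:,2],bins=np.arange(.1,.24,.005)))
    q=P[(P[:,0]<-.009)&(P[:,0]>-.025)&(P[:,2]>.1)&(P[:,2]<.175)&(abs(P[:,1])<.15)];print('cleat y',q[:,1].min(),q[:,1].max())
```

```text
t [ 0.43   -0.2653  0.    ] board y -0.16022400041358809 0.16910672363477924 511
105
z pct [0.147  0.1505 0.1529 0.1548 0.157  0.1589 0.1617 0.1622]
[[ 80   0   0   0   0   0   0   0   0]
 [ 84   0   0   0   0   0   0   0   0]
 [ 88   0   0   0   0   0   0   0   0]
 [ 92   0   0   0   0   0   0   0   0]
 [ 96   0   0   0   0   0   0   0   0]
 [100   0   0   0   0   0   0   0   0]
 [104   0   0   0   0   0   0   0   0]
 [108   0   0   0   0   0   0   0   0]
 [112   0   0   0   0   0   0   0   0]
 [116   0   0   0   0   0   0   0   0]
 [120   0   0   0   0   0   0   0   0]
 [124   0   0   0   0   0   0   0   0]
 [128   0   0   0   0   0   0   0   0]
 [132   0   0   0   0   0   0   0   0]
 [136   0   0   0   0   0   0   0   0]
 [140   0   0   0   0   0   0   0   0]
 [144   0   0   0   0   0   0   1   1]
 [148   0   0   0   0   0   7   5   5]
 [152   0   0   0   0   4  21  24   3]
 [156   0   0   0   0   9  17   3   0]
 [160   0   0   0   0   2   3   0   0]
 [164   0   0   0   0   0   0   0   0]
 [168   0   0   0   0   0   0   0   0]
 [172   0   0   0   0   0   0   0   0]
 [176   0   0  
[... 1430 characters left out ...]
 [160   0   0   0   0   1   0   0   0]
 [164   0   0   0   0   0   0   0   0]
 [168   0   0   0   0   0   0   0   0]
 [172   0   0   0   0   0   0   0   0]
 [176   0   0   0   0   0   0   0   0]
 [180   0   0   0   0   0   0   0   0]
 [184   0   0   0   0   0   0   0   0]]
bin [-0.1296 -0.0617] (array([ 17,  28,  26,  29,  35,  36,  39,  37,  46,  46,  51,  59,  52, 105,  57,   7,   6,   8,   9,  11,  22,  22,  27,   1,   0,   0,   0]), array([0.1  , 0.105, 0.11 , 0.115, 0.12 , 0.125, 0.13 , 0.135, 0.14 , 0.145, 0.15 , 0.155, 0.16 , 0.165, 0.17 , 0.175, 0.18 , 0.185, 0.19 , 0.195,
       0.2  , 0.205, 0.21 , 0.215, 0.22 , 0.225, 0.23 , 0.235]))
cleat y -0.12961313365935645 0.1423405201526771
```

Run:
```python
from h import *
np.set_printoptions(precision=4,suppress=True,linewidth=150)
f=np.load('pics/top0.npz');W=cloud('top',f['d'])
P=W.reshape(-1,3)
o=ctrl.observe();M=R.from_rotvec(o['tcp_rot']).as_matrix();print(M, np.degrees(np.arctan2(M[1,0],M[0,0])))
# max height in grid cells
for x in np.arange(.2,.75,.1):
    print(round(x,2),[ (round(y,2),round(float(np.nanmax(P[(abs(P[:,0]-x)<.05)&(abs(P[:,1]-y)<.05)][:,2])),2)) for y in np.arange(-.3,.61,.1) if ((abs(P[:,0]-x)<.05)&(abs(P[:,1]-y)<.05)).any()])
```

```text
[[ 0.3984  0.9172 -0.0005]
 [ 0.9172 -0.3984 -0.0014]
 [-0.0014  0.0001 -1.    ]] 66.52401510255964
0.2 [(np.float64(-0.3), 0.01), (np.float64(-0.2), 0.01), (np.float64(-0.1), 0.01), (np.float64(0.0), 0.01), (np.float64(0.1), 0.01), (np.float64(0.2), 0.7), (np.float64(0.3), 0.77), (np.float64(0.4), 0.78), (np.float64(0.5), 0.73), (np.float64(0.6), 0.48)]
0.3 [(np.float64(-0.3), 0.2), (np.float64(-0.2), 0.21), (np.float64(-0.1), 0.01), (np.float64(0.0), 0.01), (np.float64(0.1), 0.14), (np.float64(0.2), 0.09), (np.float64(0.3), 0.08), (np.float64(0.4), 0.7), (np.float64(0.5), 0.7), (np.float64(0.6), 0.61)]
0.4 [(np.float64(-0.3), 0.2), (np.float64(-0.2), 0.21), (np.float64(-0.1), 0.04), (np.float64(0.0), 0.06), (np.float64(0.1), 0.14), (np.float64(0.2), 0.09), (np.float64(0.3), 0.08), (np.float64(0.4), 0.08), (np.float64(0.5), 0.08), (np.float64(0.6), 0.08)]
0.5 [(np.float64(-0.3), 0.2), (np.float64(-0.2), 0.01), (np.float64(-0.1), 0.01), (np.float64(0.0), 0.02), (np.float64(0.1), 0.14), (np.float64(0.2), 0.09), (np.float64(0.3), 0.07), (np.float64(0.4), 0.07), (np.float64(0.5), 0.07), (np.float64(0.6), 0.21)]
0.6 [(np.float64(-0.3), 0.2), (np.float64(-0.2), 0.01), (np.float64(-0.1), 0.05), (np.float64(0.0), 0.05), (np.float64(0.1), 0.09), (np.float64(0.2), 0.08), (np.float64(0.3), 0.01), (np.float64(0.4), 0.21), (np.float64(0.5), 0.21), (np.float64(0.6), 0.18)]
0.7 [(np.float64(-0.3), 0.01), (np.float64(-0.2), 0.1), (np.float64(-0.1), 0.11), (np.float64(0.0), 0.11), (np.float64(0.1), 0.03), (np.float64(0.2), 0.03), (np.float64(0.3), 0.01), (np.float64(0.4), 0.2), (np.float64(0.5), 0.2), (np.float64(0.6), 0.17)]
```

Emit:
{"fn": "servo_tool", "kwargs": {"series": [{"xyz": [20, -40, 10], "delta_rot": [0, 0, 0.06]}, {"xyz": [43, -80, 15], "delta_rot": [0, 0, 0.12]}, {"xyz": [65, -120, 15], "delta_rot": [0, 0, 0.18]}, {"xyz": [86, -160, 15], "delta_rot": [0, 0, 0.24]}, {"xyz": [107, -200, 15], "delta_rot": [0, 0, 0.34]}], "fingers": 1.0, "squeeze": 80}}

```text
time_s: 0.6
eef_pos: [0.3764, 0.4172, 0.2461]
tcp_rot: [2.294, 2.146, -0.001]
wrist_force: [-0.3, 0.4, -0.2]
width: 0.0852
```

Emit:
{"fn": "servo_tool", "kwargs": {"series": [{"xyz": [22, -41, 0], "delta_rot": [0, 0, 0]}, {"xyz": [44, -82, 0], "delta_rot": [0, 0, 0]}, {"xyz": [66, -123, 0], "delta_rot": [0, 0, 0]}, {"xyz": [88, -164, 0], "delta_rot": [0, 0, 0]}, {"xyz": [110, -205, 0], "delta_rot": [0, 0, 0]}]}}

```text
time_s: 1.1
eef_pos: [0.4864, 0.2122, 0.2462]
tcp_rot: [-2.298, -2.143, 0.0]
wrist_force: [1.4, -0.1, -0.4]
width: 0.0855
```

Emit:
{"fn": "servo_tool", "kwargs": {"series": [{"xyz": [22, -40, 0], "delta_rot": [0, 0, 0]}, {"xyz": [40, -71, 0], "delta_rot": [0, 0, 0]}, {"xyz": [40, -71, -15], "delta_rot": [0, 0, 0]}, {"xyz": [40, -71, -35], "delta_rot": [0, 0, 0]}, {"xyz": [40, -71, -35], "delta_rot": [0, 0, 0]}]}}

```text
time_s: 1.6
eef_pos: [0.5245, 0.1423, 0.209]
tcp_rot: [-2.297, -2.141, 0.007]
wrist_force: [-0.7, -0.9, -0.5]
width: 0.0853
```

Run:
```python
from h import *
np.set_printoptions(precision=4,suppress=True)
o=ctrl.observe();print(o['time_s'],o['eef_pos'],o['joints'],R.from_rotvec(o['tcp_rot']).as_matrix())
grab('scene','s1')
```

```text
1.6 [0.5245 0.1423 0.209 ] [-0.3737  0.4052  0.0321  1.8154 -0.0159  0.9258  1.1659] [[ 0.0703  0.9975 -0.0044]
 [ 0.9975 -0.0703 -0.0015]
 [-0.0018 -0.0043 -1.    ]]
```

View pics/s1.png

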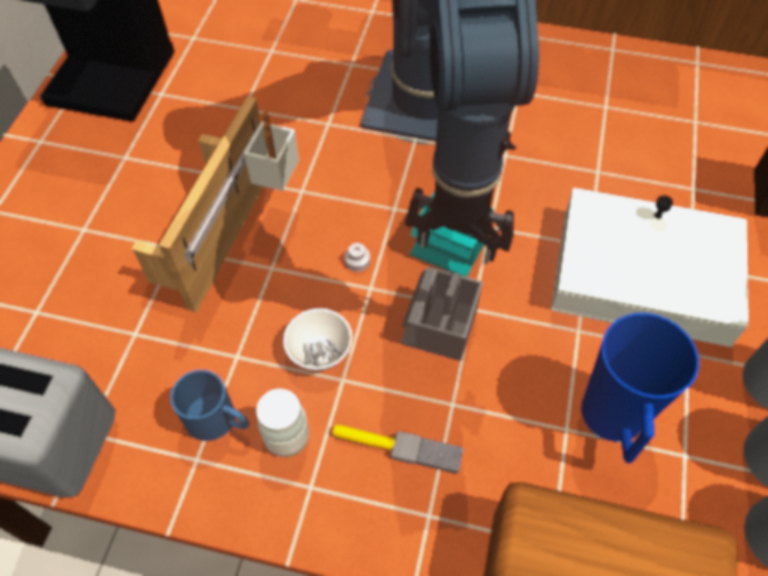

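The picture shows the open gripper above the grey caddy at scene (443,310), seen in perspective, and clear of the turquoise one. Next I descend and grip.

Emit:
{"fn": "servo_tool", "kwargs": {"series": [{"xyz": [2, -1, -30], "delta_rot": [0, 0, 0]}, {"xyz": [2, -1, -65], "delta_rot": [0, 0, 0]}, {"xyz": [2, -1, -95], "delta_rot": [0, 0, 0]}, {"xyz": [2, -1, -112], "delta_rot": [0, 0, 0]}, {"xyz": [2, -1, -117], "delta_rot": [0, 0, 0]}]}}

```text
time_s: 2.15
eef_pos: [0.5273, 0.1424, 0.0933]
tcp_rot: [-2.296, -2.143, 0.003]
wrist_force: [-0.6, 1.0, 0.4]
width: 0.0855
```

Emit:
{"fn": "servo_tool", "kwargs": {"series": [{"xyz": [0, 0, 0], "delta_rot": [0, 0, 0]}, {"xyz": [0, 0, 0], "delta_rot": [0, 0, 0]}, {"xyz": [0, 0, 0], "delta_rot": [0, 0, 0]}, {"xyz": [0, 0, 0], "delta_rot": [0, 0, 0]}, {"xyz": [0, 0, 0], "delta_rot": [0, 0, 0]}], "fingers": 0, "squeeze": 80}}

```text
time_s: 2.65
eef_pos: [0.5282, 0.1423, 0.0949]
tcp_rot: [2.297, 2.142, 0.002]
wrist_force: [-0.1, 2.2, 1.5]
width: 0.0125
```

Emit:
{"fn": "servo_tool", "kwargs": {"series": [{"xyz": [0, 0, 0], "delta_rot": [0, 0, 0]}, {"xyz": [0, 0, 0], "delta_rot": [0, 0, 0]}, {"xyz": [0, 0, 0], "delta_rot": [0, 0, 0]}]}}

```text
time_s: 2.95
eef_pos: [0.5283, 0.1424, 0.0948]
tcp_rot: [2.297, 2.143, 0.001]
wrist_force: [-1.0, 0.7, 6.7]
width: 0.011
```

Emit:
{"fn": "servo_tool", "kwargs": {"series": [{"xyz": [0, 0, 10], "delta_rot": [0, 0, 0]}, {"xyz": [0, 0, 30], "delta_rot": [0, 0, 0]}, {"xyz": [0, 0, 60], "delta_rot": [0, 0, 0]}, {"xyz": [0, 0, 90], "delta_rot": [0, 0, 0]}, {"xyz": [0, 0, 120], "delta_rot": [0, 0, 0]}]}}

```text
time_s: 3.45
eef_pos: [0.5272, 0.1417, 0.2154]
tcp_rot: [-2.297, -2.142, 0.002]
wrist_force: [0.4, 0.3, -3.8]
width: 0.0112
```

```bash
cat >> h.py <<'E'
a=np.radians(-4.1);ex=np.array([np.sin(a),-np.cos(a),0]);ey=np.array([np.cos(a),np.sin(a),0]);ez=np.array([0,0,1.])
BO=np.array([.43,-.26455,0])+.0487*ey
L=.0948
def tcp(X,Z,th,y=0.):
    t=np.radians(th);return BO+ex*(X/1000+L*np.sin(t))+ey*y/1000+ez*(Z/1000+L*np.cos(t))
def caddy(o):
    M=R.from_rotvec(o['tcp_rot']).as_matrix();c=o['eef_pos']+M@[0,0,L];q=c-BO
    u=-M[:,2];return (q@ex*1000,q@ey*1000,q[2]*1000),np.degrees(np.arctan2(u@ex,u[2])),np.degrees(np.arctan2(u@ey,u[2])),np.degrees(np.arctan2(M[1,0],M[0,0]))
E
python3 - <<'E'
from h import *
np.set_printoptions(precision=1,suppress=True)
o=ctrl.observe();print(BO,caddy(o))
for n,w in dict(A0=(-170,150,0),A=(-150,150,20),B=(-85,150,20),D=(-85,124,20),E=(-67,100,0),H=(-64,86,0)).items(): print(n,w,(tcp(*w)-o['eef_pos'])*1000)
E
```

```text
[ 0.5 -0.3  0. ] ((np.float64(-412.10104926349385), np.float64(19.029047170634616), np.float64(120.61961265517445)), np.float64(-0.03977119411362667), np.float64(0.08122715057783242), np.float64(85.98524970998476))
A0 (-170, 150, 0) [ -36.4 -240.2   29.4]
A (-150, 150, 20) [ -40.2 -292.5   23.7]
B (-85, 150, 20) [ -44.8 -357.3   23.7]
D (-85, 124, 20) [ -44.8 -357.3   -2.3]
E (-67, 100, 0) [ -43.8 -342.9  -20.6]
H (-64, 86, 0) [ -44.  -345.9  -34.6]
```

Emit:
{"fn": "servo_tool", "kwargs": {"series": [{"xyz": [-3, -15, 10], "delta_rot": [0, 0, 0]}, {"xyz": [-7, -45, 20], "delta_rot": [0, 0, 0]}, {"xyz": [-12, -80, 29], "delta_rot": [0, 0, 0]}, {"xyz": [-17, -115, 29], "delta_rot": [0, 0, 0]}, {"xyz": [-22, -150, 29], "delta_rot": [0, 0, 0]}]}}

```text
time_s: 3.95
eef_pos: [0.5044, -0.0103, 0.2428]
tcp_rot: [-2.298, -2.142, 0.002]
wrist_force: [0.8, -1.6, -4.1]
width: 0.0111
```

Emit:
{"fn": "servo_tool", "kwargs": {"series": [{"xyz": [-5, -30, 0], "delta_rot": [0.07, -0.005, 0]}, {"xyz": [-10, -60, -1], "delta_rot": [0.14, -0.01, 0]}, {"xyz": [-13, -90, -2], "delta_rot": [0.21, -0.015, 0]}, {"xyz": [-16, -118, -4], "delta_rot": [0.28, -0.02, 0]}, {"xyz": [-18, -142, -5], "delta_rot": [0.348, -0.025, 0]}]}}

```text
time_s: 4.45
eef_pos: [0.4862, -0.1525, 0.2376]
tcp_rot: [-2.108, -1.961, -0.374]
wrist_force: [0.2, -0.1, -5.1]
width: 0.0112
```

Emit:
{"fn": "servo_tool", "kwargs": {"series": [{"xyz": [0, 0, 0], "delta_rot": [0, 0, 0]}, {"xyz": [0, 0, 0], "delta_rot": [0, 0, 0]}, {"xyz": [0, 0, 0], "delta_rot": [0, 0, 0]}]}}

```text
time_s: 4.75
eef_pos: [0.4874, -0.1492, 0.2379]
tcp_rot: [-2.106, -1.965, -0.371]
wrist_force: [0.5, 0.8, -4.0]
width: 0.0107
```

Run:
```python
from h import *
np.set_printoptions(precision=4,suppress=True)
grab('scene','s2');grab('top','t2')
o=ctrl.observe();print(o['time_s'],caddy(o),o['eef_pos'],o['joints'],o['wrist_force'],o['width'])
```

```text
4.85 ((np.float64(-152.2841341398281), np.float64(0.6257544708353647), np.float64(149.24191722524992)), np.float64(19.991588719771315), np.float64(0.05192317631584017), np.float64(86.14233600809128)) [ 0.4879 -0.1485  0.2383] [ 0.4063  0.4057  0.0349  1.7904 -0.38    1.1072  2.1418] [ 0.0462  0.9406 -4.6794] 0.011226746978534503
```

View pics/s2.png

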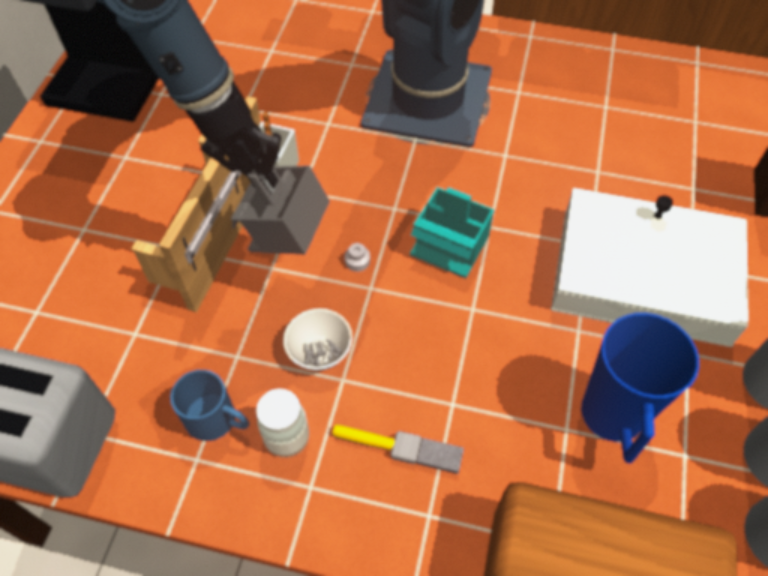

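View pics/t2.png

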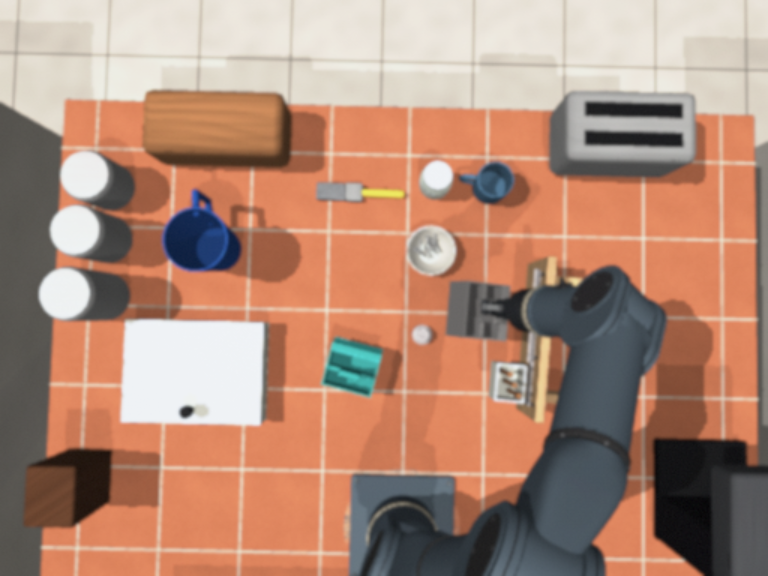

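The gripped caddy, tipped, stands in front of the cleat at scene (285,210) and top (480,310). I check its pose in the hand against the clouds.

```bash
cat >> h.py <<'E'
def incaddy(tag,n,o):
    f=np.load(f'pics/{tag}.npz');W=cloud(n,f['d'])
    M=R.from_rotvec(o['tcp_rot']).as_matrix();c=o['eef_pos']+M@[0,0,L]
    z=-M[:,2];x=M[:,0]*np.sign(M[:,0]@ex);y=np.cross(z,x)
    return ((W-c)@np.stack([x,y,z],1)*1000).reshape(-1,3)
E
python3 - <<'E'
from h import *
np.set_printoptions(precision=2,suppress=True)
o=ctrl.observe()
for t,n in(('s2','scene'),('t2','top')):
    C=incaddy(t,n,o)
    def fit(m,k,name):
        q=C[m];i=[j for j in range(3) if j!=k]
        if len(q)<30: print(n,name,len(q));return
        med=np.median(q[:,k]);q=q[abs(q[:,k]-med)<3];A=np.c_[q[:,i],np.ones(len(q))];c=np.linalg.lstsq(A,q[:,k],rcond=None)[0]
        print(n,name,len(q),'val@mid',round(np.mean(q[:,k]),2),'slopes deg',np.degrees(c[:2]))
    x,y,z=C.T
    fit((abs(x+40)<8)&(abs(y)<50)&(z>8)&(z<72),0,'front x=-40')
    fit((abs(y-55)<8)&(abs(x)<35)&(z>8)&(z<72),1,'side y=55')
    fit((abs(y+55)<8)&(abs(x)<35)&(z>8)&(z<72),1,'side y=-55')
    fit((abs(z-80)<5)&(abs(y)<50)&(x>25)&(x<46),2,'flange z=80')
    m=(abs(z-80)<4)&(abs(x+38)<5);q=C[m];print('rim y',np.percentile(q[:,1],[1,99]) if len(q) else '')
E
```

```text
scene front x=-40 672 val@mid -38.17 slopes deg [0.24 0.26]
scene side y=55 455 val@mid 49.92 slopes deg [ 0.22 -0.02]
scene side y=-55 60 val@mid -55.58 slopes deg [-1.85 -0.19]
scene flange z=80 83 val@mid 78.9 slopes deg [ 4.22 -0.5 ]
rim y [-449.78   52.32]
top front x=-40 325 val@mid -37.42 slopes deg [-0.15 -0.4 ]
top side y=55 18
top side y=-55 25
top flange z=80 48 val@mid 78.93 slopes deg [-0.52  0.43]
rim y [-56.04  48.74]
```

Emit:
{"fn": "servo_tool", "kwargs": {"series": [{"xyz": [0, -13, 0], "delta_rot": [0, 0, 0]}, {"xyz": [0, -28, 0], "delta_rot": [0, 0, 0]}, {"xyz": [-1, -43, 0], "delta_rot": [0, 0, 0]}, {"xyz": [-1, -55, 0], "delta_rot": [0, 0, 0]}, {"xyz": [-1, -64, 0], "delta_rot": [0, 0, 0]}]}}

```text
time_s: 5.35
eef_pos: [0.4868, -0.2158, 0.2381]
tcp_rot: [-2.109, -1.964, -0.372]
wrist_force: [-0.6, 0.2, -3.9]
width: 0.0111
```

Emit:
{"fn": "servo_tool", "kwargs": {"series": [{"xyz": [0, 0, 0], "delta_rot": [0, 0, 0]}, {"xyz": [0, 0, 0], "delta_rot": [0, 0, 0]}, {"xyz": [0, 0, 0], "delta_rot": [0, 0, 0]}, {"xyz": [0, 0, 0], "delta_rot": [0, 0, 0]}]}}

```text
time_s: 5.75
eef_pos: [0.487, -0.2132, 0.2384]
tcp_rot: [-2.106, -1.966, -0.372]
wrist_force: [-0.0, -0.1, -5.0]
width: 0.0109
```

```bash
cat > st.py <<'E'
from h import *
np.set_printoptions(precision=3,suppress=True)
o=ctrl.observe();c=caddy(o);print(o['time_s'],np.array(c[0]),np.array(c[1:]),o['eef_pos'],o['wrist_force'],o['moment'],o['width'])
E
python3 st.py
python3 - <<'E'
from h import *
np.set_printoptions(precision=3,suppress=True)
grab('scene','s3')
o=ctrl.observe()
for w in ((-87,126,20,4),(-69,101,0,4),(-66,87,0,4)):print((tcp(*w)-o['eef_pos'])*1000)
E
```

```text
5.75 [-87.742   4.479 149.32 ] [20.011  0.01  86.063] [ 0.487 -0.213  0.238] [-0.039 -0.081 -4.964] [-0.761  0.082  0.003] 0.010937008099411826
[ -0.527  -0.604 -23.291]
[  0.504  13.783 -42.574]
[  0.29   10.79  -56.574]
```

View pics/s3.png

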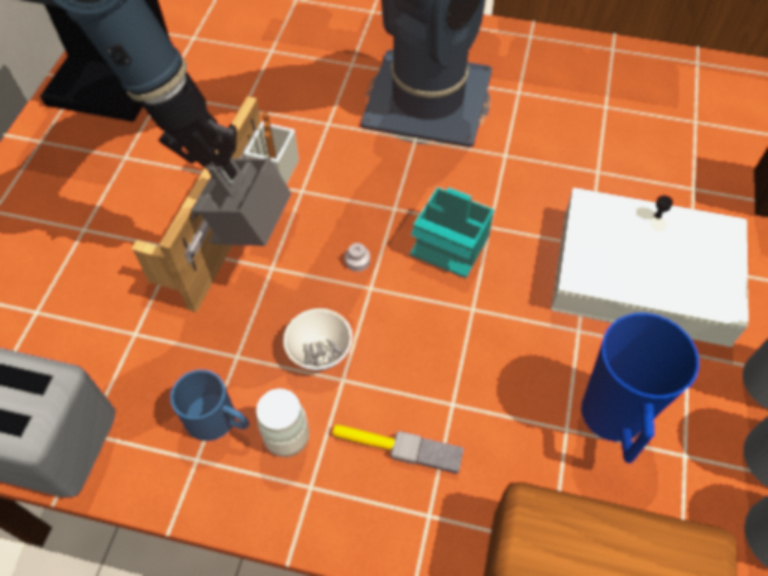

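The caddy, tipped at scene (240,200), is above the cleat and clear of the bin, with no contact force. I lower it until the strip edge is about at lip height.

Emit:
{"fn": "servo_tool", "kwargs": {"series": [{"xyz": [0, -1, -6], "delta_rot": [0, 0, 0]}, {"xyz": [0, -1, -12], "delta_rot": [0, 0, 0]}, {"xyz": [0, -1, -17], "delta_rot": [0, 0, 0]}, {"xyz": [0, -1, -21], "delta_rot": [0, 0, 0]}, {"xyz": [0, -1, -23], "delta_rot": [0, 0, 0]}]}}

```text
time_s: 6.3
eef_pos: [0.4867, -0.2148, 0.2146]
tcp_rot: [-2.106, -1.964, -0.372]
wrist_force: [0.1, -0.1, -4.4]
width: 0.0116
```

Emit:
{"fn": "servo_tool", "kwargs": {"series": [{"xyz": [0, 0, 0], "delta_rot": [0, 0, 0]}, {"xyz": [0, 0, 0], "delta_rot": [0, 0, 0]}]}}

```text
time_s: 6.5
eef_pos: [0.487, -0.2149, 0.2154]
tcp_rot: [-2.107, -1.965, -0.372]
wrist_force: [-0.4, -0.2, -2.9]
width: 0.0107
```

```bash
python3 st.py
python3 - <<'E'
from h import *
np.set_printoptions(precision=3,suppress=True)
o=ctrl.observe()
for t in (20,15,10,5,0):
    th=np.radians(t)
    # keep strip back corner at true bx=-3.5, front corner bz=158.5; true=cmd+(2,-4,-1)
    X=-4-(63.5*np.cos(th)+60.2*np.sin(th))-2; Z=158.5-(57.9*np.cos(th)-60.2*np.sin(th))+1
    print(t,X,Z,(tcp(X,Z,t,4)-o['eef_pos'])*1000)
E
```

```text
6.5 [-86.007   4.641 126.284] [19.988 -0.01  86.012] [ 0.487 -0.215  0.215] [-0.371 -0.209 -2.94 ] [-0.748  0.009  0.019] 0.010734311695143535
20 -86.26009404811045 125.68140988470117 [-0.606  0.279 -0.609]
15 -82.9171964845276 119.1538011730347 [-0.281  4.812 -4.65 ]
10 -78.98891261182442 112.93325139614237 [ 0.015  8.947 -9.081]
5 -74.50513904223487 107.06710269389696 [  0.281  12.653 -13.867]
0 -69.5 101.6 [  0.514  15.902 -18.974]
```

Emit:
{"fn": "servo_tool", "kwargs": {"series": [{"xyz": [0, 2, -2], "delta_rot": [-0.044, 0.003, 0]}, {"xyz": [0, 5, -4.5], "delta_rot": [-0.087, 0.006, 0]}, {"xyz": [0, 7, -6.5], "delta_rot": [-0.13, 0.009, 0]}, {"xyz": [0, 9, -9], "delta_rot": [-0.174, 0.0125, 0]}, {"xyz": [0, 9, -9], "delta_rot": [-0.174, 0.0125, 0]}]}}

```text
time_s: 7.0
eef_pos: [0.4873, -0.204, 0.2067]
tcp_rot: [-2.203, -2.061, -0.194]
wrist_force: [0.6, 1.3, -3.4]
width: 0.0114
```

```bash
python3 st.py
```

```text
7.0 [-81.02    4.159 113.329] [10.009 -0.001 86.171] [ 0.487 -0.204  0.207] [ 0.593  1.271 -3.385] [-0.337  0.008  0.006] 0.011403517962673342
```

Emit:
{"fn": "servo_tool", "kwargs": {"series": [{"xyz": [0, 2, -2.5], "delta_rot": [-0.044, 0.003, 0]}, {"xyz": [0, 3.5, -5], "delta_rot": [-0.087, 0.006, 0]}, {"xyz": [0, 5, -7.5], "delta_rot": [-0.13, 0.009, 0]}, {"xyz": [0, 6, -10], "delta_rot": [-0.174, 0.0125, 0]}, {"xyz": [0, 6, -10], "delta_rot": [-0.174, 0.0125, 0]}]}}

```text
time_s: 7.5
eef_pos: [0.487, -0.1984, 0.1962]
tcp_rot: [-2.294, -2.144, -0.0]
wrist_force: [-0.8, 1.1, -4.1]
width: 0.0111
```

Emit:
{"fn": "servo_tool", "kwargs": {"series": [{"xyz": [0, 0, 0], "delta_rot": [0, 0, 0]}, {"xyz": [0, 0, 0], "delta_rot": [0, 0, 0]}, {"xyz": [0, 0, 0], "delta_rot": [0, 0, 0]}]}}

```text
time_s: 7.8
eef_pos: [0.4868, -0.2007, 0.1964]
tcp_rot: [-2.299, -2.141, -0.001]
wrist_force: [0.0, 0.0, -4.6]
width: 0.0115
```

```bash
python3 st.py
python3 - <<'E'
from h import *
np.set_printoptions(precision=2,suppress=True)
grab('scene','s4'); grab('top','t4')
p=np.load('pics/s4.npz')['p'];cv2.imwrite('pics/s4c.png',cv2.resize(p[60:210,80:230,::-1],None,fx=4,fy=4,interpolation=cv2.INTER_CUBIC))
o=ctrl.observe()
for t,n in(('s4','scene'),('t4','top')):
    C=incaddy(t,n,o)
    x,y,z=C.T
    for nm,m,k in(('front',(abs(x+40)<6)&(abs(y)<48)&(z>8)&(z<72),0),('side',(abs(y-53)<7)&(abs(x)<35)&(z>8)&(z<72),1),('flange',(abs(z-80)<5)&(abs(y)<48)&(x>28)&(x<46),2)):
        q=C[m]; print(n,nm,len(q),np.median(q[:,k]) if len(q) else '')
E
```

```text
7.8 [-67.797   3.348 101.583] [ 0.031 -0.001 85.913] [ 0.487 -0.201  0.196] [ 0.046  0.019 -4.605] [ 0.091 -0.025 -0.007] 0.011471659592453005
scene front 363 -39.09308601496679
scene side 399 50.424009223585536
scene flange 112 78.86488958173149
top front 88 -37.684060939154435
top side 22 49.1478987837568
top flange 0
```

View pics/s4c.png

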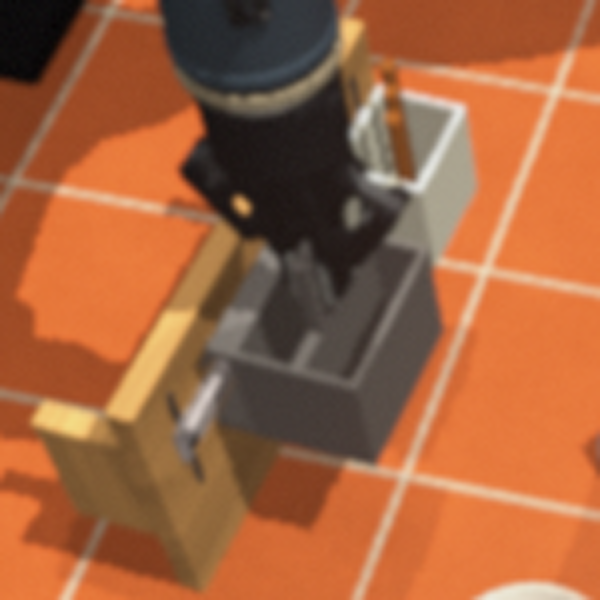

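The caddy is upright with its strip behind the lip, at crop (240,320), and there is no contact force. I lower it gently and watch the force.

Emit:
{"fn": "servo_tool", "kwargs": {"series": [{"xyz": [0, 0, -2], "delta_rot": [0, 0, 0]}, {"xyz": [0, 0, -4], "delta_rot": [0, 0, 0]}, {"xyz": [0, 0, -6], "delta_rot": [0, 0, 0]}, {"xyz": [0, 0, -7], "delta_rot": [0, 0, 0]}, {"xyz": [0, 0, -8], "delta_rot": [0, 0, 0]}]}}

```text
time_s: 8.4
eef_pos: [0.4869, -0.1998, 0.1881]
tcp_rot: [-2.297, -2.143, 0.0]
wrist_force: [0.8, 0.4, -3.9]
width: 0.0111
```

Emit:
{"fn": "servo_tool", "kwargs": {"series": [{"xyz": [0, 0, -0.5], "delta_rot": [0, 0, 0]}, {"xyz": [0, 0, -1], "delta_rot": [0, 0, 0]}, {"xyz": [0, 0, -1], "delta_rot": [0, 0, 0]}]}}

```text
time_s: 8.7
eef_pos: [0.4869, -0.1999, 0.1873]
tcp_rot: [-2.298, -2.143, 0.0]
wrist_force: [-0.5, 0.4, -4.6]
width: 0.0112
```

Emit:
{"fn": "servo_tool", "kwargs": {"series": [{"xyz": [0, 0, -0.5], "delta_rot": [0, 0, 0]}, {"xyz": [0, 0, -1], "delta_rot": [0, 0, 0]}, {"xyz": [0, 0, -1], "delta_rot": [0, 0, 0]}]}}

```text
time_s: 9.0
eef_pos: [0.4869, -0.1999, 0.1862]
tcp_rot: [-2.298, -2.143, 0.0]
wrist_force: [0.7, -0.0, -3.9]
width: 0.0111
```

```bash
python3 st.py
```

```text
9.0 [-68.579   3.413  91.446] [ 0.001  0.005 86.   ] [ 0.487 -0.2    0.186] [ 0.75  -0.011 -3.907] [ 0.036  0.004 -0.079] 0.011149771667960098
```

Emit:
{"fn": "servo_tool", "kwargs": {"series": [{"xyz": [0, -0.5, 0], "delta_rot": [0, 0, 0]}, {"xyz": [0, -1, 0], "delta_rot": [0, 0, 0]}, {"xyz": [0, -1, 0], "delta_rot": [0, 0, 0]}]}}

```text
time_s: 9.3
eef_pos: [0.4869, -0.201, 0.1863]
tcp_rot: [2.298, 2.142, -0.0]
wrist_force: [-0.2, -0.6, -4.1]
width: 0.0111
```

Emit:
{"fn": "servo_tool", "kwargs": {"series": [{"xyz": [0, -0.5, 0], "delta_rot": [0, 0, 0]}, {"xyz": [0, -0.5, 0], "delta_rot": [0, 0, 0]}, {"xyz": [0, -0.5, 0], "delta_rot": [0, 0, 0]}]}}

```text
time_s: 9.6
eef_pos: [0.4869, -0.2014, 0.1863]
tcp_rot: [-2.298, -2.143, 0.0]
wrist_force: [-0.4, 0.5, -5.0]
width: 0.011
```

Emit:
{"fn": "servo_tool", "kwargs": {"series": [{"xyz": [0, 0, -0.5], "delta_rot": [0, 0, 0]}, {"xyz": [0, 0, -1], "delta_rot": [0, 0, 0]}, {"xyz": [0, 0, -1], "delta_rot": [0, 0, 0]}]}}

```text
time_s: 9.9
eef_pos: [0.4869, -0.2013, 0.1852]
tcp_rot: [-2.297, -2.143, 0.0]
wrist_force: [0.1, 0.5, -5.2]
width: 0.0111
```

```bash
python3 st.py
```

```text
9.9 [-67.127   3.511  90.389] [ 0.001  0.01  86.005] [ 0.487 -0.201  0.185] [ 0.131  0.505 -5.184] [0.048 0.042 0.044] 0.01108362803540766
```

Emit:
{"fn": "servo_tool", "kwargs": {"series": [{"xyz": [0, 0, -0.5], "delta_rot": [0, 0, 0]}, {"xyz": [0, 0, -1], "delta_rot": [0, 0, 0]}, {"xyz": [0, 0, -1], "delta_rot": [0, 0, 0]}]}}

```text
time_s: 10.2
eef_pos: [0.4869, -0.2014, 0.1842]
tcp_rot: [-2.298, -2.142, 0.0]
wrist_force: [-0.2, 0.0, -3.8]
width: 0.0109
```

Emit:
{"fn": "servo_tool", "kwargs": {"series": [{"xyz": [0, 0, -0.5], "delta_rot": [0, 0, 0]}, {"xyz": [0, 0, -1], "delta_rot": [0, 0, 0]}, {"xyz": [0, 0, -1], "delta_rot": [0, 0, 0]}]}}

```text
time_s: 10.5
eef_pos: [0.487, -0.2015, 0.1833]
tcp_rot: [2.297, 2.142, -0.0]
wrist_force: [-0.3, -0.2, -4.0]
width: 0.011
```

```bash
python3 st.py
```

```text
10.5 [-66.894   3.702  88.542] [-0.014 -0.015 85.996] [ 0.487 -0.202  0.183] [-0.266 -0.166 -3.969] [-0.245 -0.095 -0.026] 0.010956654097978845
```

Emit:
{"fn": "servo_tool", "kwargs": {"series": [{"xyz": [0, 0, -0.5], "delta_rot": [0, 0, 0]}, {"xyz": [0, 0, -1], "delta_rot": [0, 0, 0]}, {"xyz": [0, 0, -1], "delta_rot": [0, 0, 0]}]}}

```text
time_s: 10.8
eef_pos: [0.4871, -0.2018, 0.1825]
tcp_rot: [2.297, 2.142, -0.0]
wrist_force: [0.1, -1.2, -1.0]
width: 0.0112
```

```bash
python3 st.py
```

```text
10.8 [-66.662   3.806  87.658] [-0.03  -0.032 85.988] [ 0.487 -0.202  0.182] [ 0.075 -1.242 -0.995] [-0.605  0.    -0.01 ] 0.011221139381414655
```

Contact on the lip: the vertical force is rising and the lip pushes the caddy towards the board. I ease it towards the board until the foot touches.

Emit:
{"fn": "servo_tool", "kwargs": {"series": [{"xyz": [0, -0.5, 0], "delta_rot": [0, 0, 0]}, {"xyz": [0, -1, -0.5], "delta_rot": [0, 0, 0]}, {"xyz": [0, -1, -0.5], "delta_rot": [0, 0, 0]}]}}

```text
time_s: 11.1
eef_pos: [0.4869, -0.2025, 0.1817]
tcp_rot: [2.298, 2.142, -0.0]
wrist_force: [-0.1, -2.0, -1.7]
width: 0.011
```

```bash
python3 st.py
```

```text
11.1 [-65.977   3.652  86.928] [-0.005 -0.001 85.999] [ 0.487 -0.202  0.182] [-0.065 -1.995 -1.678] [-0.447 -0.062 -0.052] 0.011038389073955332
```

Emit:
{"fn": "servo_tool", "kwargs": {"series": [{"xyz": [0, -0.5, 0], "delta_rot": [0, 0, 0]}, {"xyz": [0, -1, -0.5], "delta_rot": [0, 0, 0]}, {"xyz": [0, -1, -0.5], "delta_rot": [0, 0, 0]}]}}

```text
time_s: 11.4
eef_pos: [0.4868, -0.2032, 0.1811]
tcp_rot: [-2.297, -2.142, 0.0]
wrist_force: [-0.0, -1.0, -3.9]
width: 0.0111
```

```bash
python3 st.py
```

```text
11.4 [-65.26    3.505  86.27 ] [ 0.015  0.028 86.005] [ 0.487 -0.203  0.181] [-0.036 -1.041 -3.934] [-0.166 -0.048 -0.021] 0.011111095766684863
```

Emit:
{"fn": "servo_tool", "kwargs": {"series": [{"xyz": [0, -0.5, -0.5], "delta_rot": [0, 0, 0]}, {"xyz": [0, -1, -1], "delta_rot": [0, 0, 0]}, {"xyz": [0, -1, -1], "delta_rot": [0, 0, 0]}]}}

```text
time_s: 11.7
eef_pos: [0.487, -0.2037, 0.1804]
tcp_rot: [-2.297, -2.143, -0.001]
wrist_force: [-0.3, 4.5, 0.6]
width: 0.0111
```

```bash
python3 st.py
```

```text
11.7 [-64.875   3.737  85.565] [ 0.053  0.01  86.023] [ 0.487 -0.204  0.18 ] [-0.324  4.532  0.571] [ 0.964  0.182 -0.123] 0.011058982750630575
```

Emit:
{"fn": "servo_tool", "kwargs": {"series": [{"xyz": [0, -0.5, 0], "delta_rot": [0, 0, 0]}, {"xyz": [0, -1, -0.5], "delta_rot": [0, 0, 0]}, {"xyz": [0, -1, -0.5], "delta_rot": [0, 0, 0]}]}}

```text
time_s: 12.0
eef_pos: [0.487, -0.2039, 0.18]
tcp_rot: [-2.296, -2.143, -0.002]
wrist_force: [-1.4, 6.0, 4.4]
width: 0.0108
```

```bash
python3 st.py
```

```text
12.0 [-64.701   3.845  85.219] [ 0.105  0.012 86.051] [ 0.487 -0.204  0.18 ] [-1.38   6.015  4.386] [ 1.789  0.276 -0.11 ] 0.010838220214775306
```

The foot touches the board (+6 N). I relieve that, then press down.

Emit:
{"fn": "servo_tool", "kwargs": {"series": [{"xyz": [0, 0.5, 0], "delta_rot": [0, 0, 0]}, {"xyz": [0, 1, -0.5], "delta_rot": [0, 0, 0]}, {"xyz": [0, 1, -0.5], "delta_rot": [0, 0, 0]}]}}

```text
time_s: 12.3
eef_pos: [0.4871, -0.2038, 0.1799]
tcp_rot: [-2.297, -2.143, -0.001]
wrist_force: [-2.6, 4.8, 8.1]
width: 0.0111
```

```bash
python3 st.py
```

```text
12.3 [-64.695   3.914  85.087] [ 0.037 -0.025 86.021] [ 0.487 -0.204  0.18 ] [-2.628  4.839  8.103] [ 1.372  0.618 -0.098] 0.011066191533526268
```

Emit:
{"fn": "servo_tool", "kwargs": {"series": [{"xyz": [0, 0.5, -0.5], "delta_rot": [0, 0, 0]}, {"xyz": [0, 0.5, -0.5], "delta_rot": [0, 0, 0]}]}}

```text
time_s: 12.5
eef_pos: [0.4871, -0.2037, 0.1797]
tcp_rot: [2.297, 2.142, 0.001]
wrist_force: [-2.6, 3.5, 10.5]
width: 0.0109
```

```bash
python3 st.py
```

```text
12.5 [-64.754   3.979  84.87 ] [ 0.009 -0.048 86.006] [ 0.487 -0.204  0.18 ] [-2.586  3.454 10.468] [ 1.174  0.724 -0.045] 0.010913608892830476
```

Emit:
{"fn": "servo_tool", "kwargs": {"series": [{"xyz": [-0.5, 0.5, -0.5], "delta_rot": [0, 0, 0]}, {"xyz": [-0.5, 0.5, -0.5], "delta_rot": [0, 0, 0]}, {"xyz": [-0.5, 0.5, -0.5], "delta_rot": [0, 0, 0]}]}}

```text
time_s: 12.8
eef_pos: [0.4871, -0.2037, 0.1796]
tcp_rot: [2.296, 2.141, 0.002]
wrist_force: [-2.4, 2.4, 11.2]
width: 0.011
```

Emit:
{"fn": "servo_tool", "kwargs": {"series": [{"xyz": [0, 0, -0.3], "delta_rot": [0, 0, 0]}, {"xyz": [0, 0, -0.3], "delta_rot": [0, 0, 0]}, {"xyz": [0, 0, -0.3], "delta_rot": [0, 0, 0]}, {"xyz": [0, 0, -0.3], "delta_rot": [0, 0, 0]}]}}

```text
time_s: 13.2
eef_pos: [0.4871, -0.2037, 0.1794]
tcp_rot: [2.296, 2.141, 0.002]
wrist_force: [-2.2, 3.6, 14.4]
width: 0.011
```

```bash
python3 st.py
```

```text
13.2 [-64.78    4.125  84.643] [-0.022 -0.131 85.997] [ 0.487 -0.204  0.179] [-2.219  3.555 14.433] [ 1.034  0.85  -0.022] 0.010995118097536833
```

Emit:
{"fn": "servo_tool", "kwargs": {"series": [{"xyz": [0, 0, 0], "delta_rot": [0, 0, 0]}, {"xyz": [0, 0, 0], "delta_rot": [0, 0, 0]}, {"xyz": [0, 0, 0], "delta_rot": [0, 0, 0]}, {"xyz": [0, 0, 0], "delta_rot": [0, 0, 0]}, {"xyz": [0, 0, 0], "delta_rot": [0, 0, 0]}]}}

```text
time_s: 13.7
eef_pos: [0.4871, -0.2037, 0.1795]
tcp_rot: [2.296, 2.141, 0.002]
wrist_force: [-2.8, 3.4, 14.2]
width: 0.0111
```

Emit:
{"fn": "servo_tool", "kwargs": {"series": [{"xyz": [0, 0, 0], "delta_rot": [0, 0, 0]}, {"xyz": [0, 0, 0], "delta_rot": [0, 0, 0]}, {"xyz": [0, 0, 0], "delta_rot": [0, 0, 0]}]}}

```text
time_s: 14.0
eef_pos: [0.4871, -0.2037, 0.1794]
tcp_rot: [2.296, 2.141, 0.002]
wrist_force: [-2.3, 2.8, 13.0]
width: 0.0111
```

```bash
python3 st.py;  python3 - <<'E'
from h import *
np.set_printoptions(precision=2,suppress=True)
grab('scene','s5'); grab('top','t5')
p=np.load('pics/s5.npz')['p'];cv2.imwrite('pics/s5c.png',cv2.resize(p[60:210,80:230,::-1],None,fx=4,fy=4,interpolation=cv2.INTER_CUBIC))
o=ctrl.observe()
for t,n in(('s5','scene'),('t5','top')):
    C=incaddy(t,n,o)
    x,y,z=C.T
    for nm,m,k in(('front',(abs(x+40)<6)&(abs(y)<48)&(z>8)&(z<72),0),('side',(abs(y-53)<7)&(abs(x)<35)&(z>8)&(z<72),1),('flange',(abs(z-80)<5)&(abs(y)<48)&(x>28)&(x<46),2)):
        q=C[m]; print(n,nm,len(q),np.median(q[:,k]) if len(q) else '')
E
```

```text
14.0 [-64.78    4.101  84.635] [-0.021 -0.129 85.994] [ 0.487 -0.204  0.179] [-2.321  2.796 13.036] [1.038 0.796 0.017] 0.01114211894847906
scene front 355 -39.48340184283499
scene side 385 50.12564690221077
scene flange 105 78.84290597363342
top front 82 -37.95431342300885
top side 17 49.03446163014709
top flange 0
```

View pics/s5c.png

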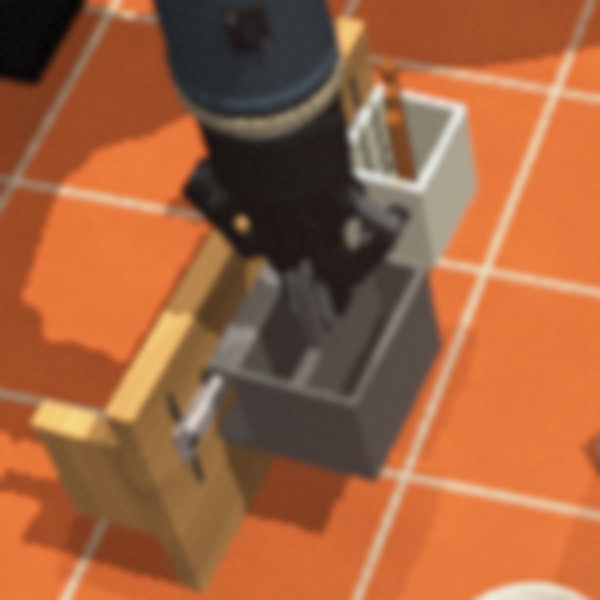

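The caddy is home on the cleat at crop (320,370). It was held at about 14 N for 0.8 s. I unload until the tool carries nothing, then release.

Emit:
{"fn": "servo_tool", "kwargs": {"series": [{"xyz": [0, 0, 0.5], "delta_rot": [0, 0, 0]}, {"xyz": [0, 0, 1], "delta_rot": [0, 0, 0]}, {"xyz": [0, 0, 1.5], "delta_rot": [0, 0, 0]}, {"xyz": [0, 0, 1.5], "delta_rot": [0, 0, 0]}]}}

```text
time_s: 14.5
eef_pos: [0.487, -0.2038, 0.1796]
tcp_rot: [2.297, 2.142, 0.001]
wrist_force: [1.7, -0.0, 1.2]
width: 0.0108
```

```bash
python3 st.py
```

```text
14.5 [-64.656   3.86   84.815] [-0.03  -0.061 85.991] [ 0.487 -0.204  0.18 ] [ 1.684 -0.022  1.17 ] [ 0.335 -0.441 -0.001] 0.010826774598525163
```

Emit:
{"fn": "servo_tool", "kwargs": {"series": [{"xyz": [0, 0, 0], "delta_rot": [0, 0, 0]}, {"xyz": [0, 0, 0], "delta_rot": [0, 0, 0]}], "squeeze": 20, "fingers": 0}}

```text
time_s: 14.7
eef_pos: [0.4869, -0.2037, 0.1796]
tcp_rot: [2.297, 2.142, 0.0]
wrist_force: [3.2, -0.9, 0.6]
width: 0.0109
```

```bash
python3 st.py
```

```text
14.7 [-64.675   3.84   84.806] [-0.031 -0.057 85.997] [ 0.487 -0.204  0.18 ] [ 3.192 -0.93   0.605] [ 0.07  -0.606 -0.016] 0.01091831140660737
```

Emit:
{"fn": "servo_tool", "kwargs": {"series": [{"xyz": [0, 0, 0], "delta_rot": [0, 0, 0]}, {"xyz": [0, 0, 0], "delta_rot": [0, 0, 0]}, {"xyz": [0, 0, 0], "delta_rot": [0, 0, 0]}, {"xyz": [0, 0, 0], "delta_rot": [0, 0, 0]}, {"xyz": [0, 0, 0], "delta_rot": [0, 0, 0]}], "fingers": 0.4}}

```text
time_s: 15.2
eef_pos: [0.4863, -0.2034, 0.1794]
tcp_rot: [-2.298, -2.142, 0.0]
wrist_force: [-0.8, -0.4, -0.3]
width: 0.0342
```

```bash
python3 st.py
```

```text
15.2 [-65.057   3.05   84.648] [ 0.002  0.015 85.998] [ 0.486 -0.203  0.179] [-0.841 -0.375 -0.306] [-0.    -0.008 -0.002] 0.03419770598836154
```

Released, and the forces are zero. I retreat straight up, then back away from the board.

Emit:
{"fn": "servo_tool", "kwargs": {"series": [{"xyz": [0, 0, 10], "delta_rot": [0, 0, 0]}, {"xyz": [0, 0, 25], "delta_rot": [0, 0, 0]}, {"xyz": [0, 0, 45], "delta_rot": [0, 0, 0]}, {"xyz": [0, 0, 70], "delta_rot": [0, 0, 0]}, {"xyz": [0, 0, 100], "delta_rot": [0, 0, 0]}]}}

```text
time_s: 15.7
eef_pos: [0.4859, -0.2033, 0.2807]
tcp_rot: [-2.297, -2.142, 0.001]
wrist_force: [0.6, 0.7, -0.1]
width: 0.034
```

Emit:
{"fn": "servo_tool", "kwargs": {"series": [{"xyz": [0, 40, 30], "delta_rot": [0, 0, 0]}, {"xyz": [0, 85, 30], "delta_rot": [0, 0, 0]}, {"xyz": [0, 130, 30], "delta_rot": [0, 0, 0]}, {"xyz": [0, 175, 30], "delta_rot": [0, 0, 0]}, {"xyz": [0, 220, 30], "delta_rot": [0, 0, 0]}]}}

```text
time_s: 16.2
eef_pos: [0.4861, 0.0182, 0.3105]
tcp_rot: [2.297, 2.142, 0.001]
wrist_force: [1.1, 0.5, -0.6]
width: 0.0341
```

Emit:
{"fn": "servo_tool", "kwargs": {"series": [{"xyz": [0, 40, 0], "delta_rot": [0, 0, 0]}, {"xyz": [0, 80, 0], "delta_rot": [0, 0, 0]}, {"xyz": [0, 120, 0], "delta_rot": [0, 0, 0]}, {"xyz": [0, 120, 0], "delta_rot": [0, 0, 0]}, {"xyz": [0, 120, 0], "delta_rot": [0, 0, 0]}]}}

```text
time_s: 16.7
eef_pos: [0.4863, 0.1373, 0.31]
tcp_rot: [2.295, 2.145, 0.0]
wrist_force: [-0.4, -0.0, 0.5]
width: 0.0343
```

Run:
```python
from h import *
np.set_printoptions(precision=2,suppress=True)
grab('scene','s6'); grab('top','t6')
p=np.load('pics/s6.npz')['p'];cv2.imwrite('pics/s6c.png',cv2.resize(p[60:210,80:230,::-1],None,fx=4,fy=4,interpolation=cv2.INTER_CUBIC))
for t,n in(('s6','scene'),('t6','top')):
    f=np.load(f'pics/{t}.npz');W=cloud(n,f['d']);B=((W-BO)@np.stack([ex,ey,ez],1)*1000).reshape(-1,3)
    H=B-np.array([-64,0,86])
    x,y,z=H.T
    def fit(nm,m,k):
        q=H[m];i=[j for j in range(3) if j!=k]
        if len(q)<15: print(n,nm,len(q));return
        md=np.median(q[:,k]);q=q[abs(q[:,k]-md)<2.5];c=np.linalg.lstsq(np.c_[q[:,i],np.ones(len(q))],q[:,k],rcond=None)[0]
        print(n,nm,len(q),round(np.median(q[:,k]),1),np.degrees(c[:2]))
    fit('front(-40)',(abs(x+40)<6)&(abs(y)<48)&(z>8)&(z<72),0)
    fit('side(55)',(abs(y-55)<7)&(abs(x)<35)&(z>8)&(z<72),1)
    fit('flange(80)',(abs(z-80)<6)&(abs(y)<48)&(x>33)&(x<46),2)
    q=H[(abs(z-135)<5)&(abs(x)<12)&(abs(y)<40)];print('tab top',len(q),q.mean(0) if len(q) else '')
```

```text
scene front(-40) 356 -40.2 [-0.16  0.32]
scene side(55) 379 54.2 [-0.01  0.05]
scene flange(80) 123 78.5 [-1.85  0.01]
tab top 84 [ -0.57   1.43 132.94]
top front(-40) 105 -38.6 [-0.02  0.45]
top side(55) 23 53.0 [ 0.09 -0.2 ]
top flange(80) 65 79.0 [ 6.54 -0.43]
tab top 62 [  1.32   2.48 133.52]
```

View pics/s6.png

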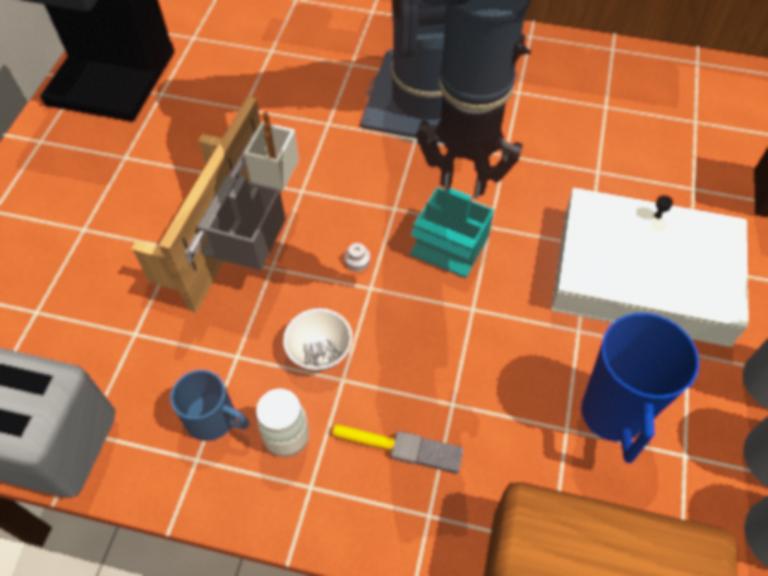

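View pics/s6c.png

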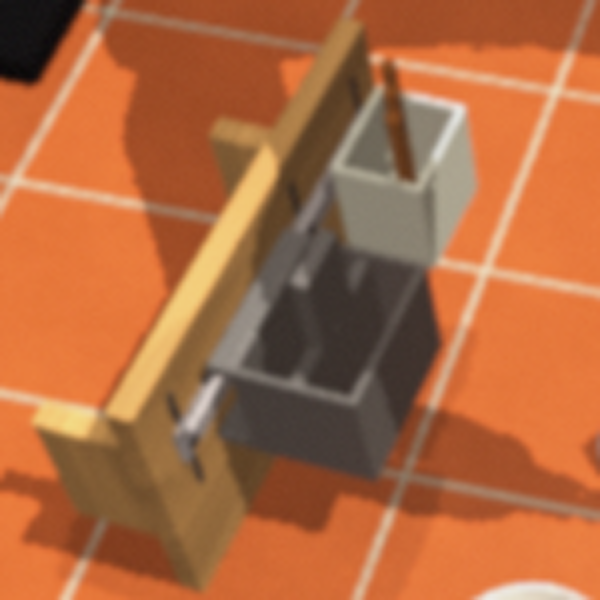

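View pics/t6.png

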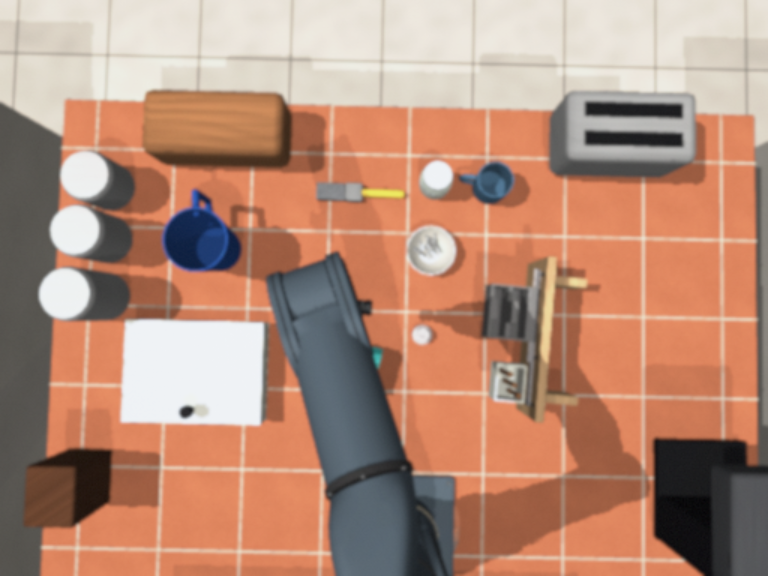

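The caddy hangs at scene (240,225). Its front face is at −40 mm as expected, its side face is 1–2 mm from nominal, and its tilt is under 0.5°. Everything else is where it was, so I hand in.

```bash
python3 -c "
from workcell import ctrl
print(ctrl.close_job())"
```

```text
the job is handed in; nothing more can be done
None
```

The grey caddy now hangs on the cleat and the job is handed in, at about 17 s of the 58 s allowed. I tipped it 20°, brought its strip over the cleat, swung it upright, and lowered it in roughly 1 mm steps until the strip slid behind the lip.

- **Pressing:** I held it down for 0.8 s at a wrist reading of 13–14 N. With the caddy's weight, the cleat carried roughly 17–19 N.
- **Board contact:** Just before pressing, the foot touched the board with up to 6 N. I backed that off to about 3 N during the press and to about zero before opening the fingers.
- **Final position:** The last pictures put it within about 2 mm of home in x and y, and level and square to within 0.5°. It also reads about 1–2 mm low. The caddy had already read about 1 mm low while in the hand, so part of that is camera error.
- **Spring-back:** When I eased off the press, the caddy rose only about 0.2 mm, less than the cleat's spring rate would suggest. It may be holding by friction.
- **Other things:** The bin, the turquoise look-alike and the rest looked unmoved in the last pictures, though in the top view the arm hid part of the look-alike. The gripper was clear of everything at the end.

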